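Hold the clapper against its end plate

TASK

Twist the orange cap of the glue bottle anticlockwise to its open stop, then lay the brown wooden clapper flat on the jig's bed and press its end squarely and centrally against the brass end plate on the sprung stop until the pointer stands in the green, never driving the stop to the end of its travel. Finish while still holding it there with that steady push, so that I can glue and screw the plate on. Leave the other things on the table where they are.

Things in the scene. Friction and masses are not known exactly. Their poses are not given: they have to be found in the camera images.
- cap (a joint): the orange winged cap of the white glue bottle: its turn about the upright axis, radians; at or near 0 (up to 0.2) = shut, grows anticlockwise seen from above, open at its stop at 1.45. It stays on the bottle, does not rise as it turns, and stays where it is left (friction torque about 0.05 N m).
- clapper_mid (a point): centre of the tailor's clapper, a plain brown hardwood block with a darker groove stripe along both sides: 130 long (along x), 56 wide (y), 46 tall (z); 0.17 to 0.34 kg. It starts flat on the table, so its centre is 23 above the table.
- clapper: the same clapper; origin at the centre of its underside, axes as clapper_mid.
- jig: fixed jig: plywood bed along x from -150 to 140, 130 wide (y), top 10 above the table; blue housing 84 wide, 50 tall at x 66 to 138. Origin at table height. Sprung stop with brass plate stands before the housing; press along the jig's +x. Two black lines along the bed, 60 apart, show the clapper's place (middle line y = 0, its centre then 33 above the table).
- stop (a joint): travel of the sprung stop, m: 0 = free, grows as pressed along the jig's +x, 0.024 = end of travel. Spring force about 4 N + 600 N/m x travel; it pushes the clapper back if let go. Its black pointer bar moves over the scale on the housing's top: white 0 to 0.005, green 0.005 to 0.015 (7 to 13 N), red from 0.015 on.
- end_plate: the brass end plate carried by the sprung stop, 56 wide (y), 44 tall, from 11 to 55 above the table. Origin at table height, in the middle of the face that looks to the jig's -x (the face to press on), at x = 40 in the jig's frame while the stop is free; axes as the jig's; it moves with the stop.
- cap_grip (a point): middle of the upright wing on the cap, on the turning axis, 127 above the table. The wing is 36 long (along this point's x), 12 thick (along its y), reaches from 116 to 140 above the table, stands on a round skirt 34 across and turns with the cap. The white bottle, 60 across, is fixed in a stand 96 across.
- tape: black desk tape dispenser, 150 x 58 x 76 tall; bystander; origin at the centre of its underside
- weight0: dark steel pattern weight with a knob, 72 across, 48 tall; bystander; origin at the centre of its underside
- weight1: second dark steel pattern weight, same size; bystander; origin at the centre of its underside
- cone0: red cone of thread, 68 across the foot, 100 tall; bystander; origin at the centre of its underside
- cone1: blue cone of thread, same size; bystander; origin at the centre of its underside
- driver: screwdriver with yellow handle, lying; bystander
- pencils: grey pencil cup, 72 across, 90 tall, pencils to 156; bystander; origin at the centre of its underside
Mind the look-alikes: they are no part of the job. What is shaped like the clapper but pink or purple is not meant.

How it is judged:
By the outcome, as a careful person would: the job done as asked, in the order asked, and still so for the second after the job is handed in, while the arm keeps its last pose, push and grip.
It also fails if it takes over 54 s, if anything falls off the work surface, if the arm or the gripper's body presses on something with over 40 N, if the wrist force passes 120 N, or if a joint passes its speed limit or range.

ROBOT

A 6-joint arm with a two-finger parallel gripper is mounted at the origin on the work surface. World frame = base frame: x ahead of the robot, y to its left, z up, the work surface at z = 0. Lengths are in m, angles in degrees, forces in N, time in s.
With the tool pointing down it reaches from about 0.375 to 0.9 m from the base axis. Payload 3.1 kg.
Tool frame: the origin (TCP) lies on the centre line of the jaws, within the pads' length; the fingertips stand 14 mm ahead of it and the grasp point (between the pads) lies 5 mm behind it (bot.tips_ahead is the distance from the TCP to the fingertips, in m); z points along the fingers, y is the line along which they close (so a half turn about z gives the same grasp; the last joint's range is limited). The gripper opens to 87 mm and grips with 3 to 60 N. Pads are 19 mm wide; open, the fingers measure 117 mm over their backs; the gripper's body (75 mm by 190 mm) begins 51 mm behind the grasp point.
Start: joints at [58.356, 30.224, 82.088, -0, 67.689, -10.227], TCP at [0.228, 0.582, 0.204] pointing down, gripper open.
Joint ranges: [-176.69, 176.69], [-43.24, 126.21], [12.49, 139.97], [-82, 262], [0, 151.66], [-163.58, 163.58]. Speed limits (degrees/s): [159.86, 159.86, 180, 180, 180, 180].

INTERFACE

Orientations are given as a 3x3 rotation matrix whose columns are the frame's x, y, z axes.
In Python, from rig import bot gives the robot as it stands.
- The arm moves only by the tool play_rows, never from a script. Its argument "moves" is a list that holds one entry, the list of rows, each a list of 6 numbers: the shift along the tool's x, y, z in mm, then the turn, a rotation vector about the tool's x, y, z in rad. A call has 1 to 5 rows; each row shifts and turns the commanded pose from where the row before left it, along the tool's axes as they then stand; what a row does not reach is not made up. A row lasts 1/10 s, in which the tool goes at most 50 mm and 8.59 degrees, less where a joint would pass 70% of its speed; a pose out of reach is approached as far as the arm can. A call with a gripper value outside its range is refused whole. "fingers" is the opening, from -1 (shut) to 1 (fully open), set as the call begins (left out, the last holds). The fingers move at their own pace and stop on an object; the grip force is fixed at half the most. Time passes only in rows, so rows that do not move let the fingers close. It gives the time, the measured TCP pose, the force, the opening and the grip force at its end, in the units of the state.
- bot.read_state(): the state, without advancing time (a new reading comes with each control period).
- bot.capture(name): name is "scene" or "top"; returns a dict with "image" (420x560x3 uint8, blue, green, red), "fx", "fy", "cx", "cy" (pixels), "distortion" ([k1, k2, p1, p2, k3] as OpenCV has them; the pictures are not rectified), "R" (3x3) and "t" (3): a world point X has camera coordinates R X + t. Camera axes: x right, y down, z forward; pixel columns grow to the right and rows downward; lengths in m; the calibration is good to about 2 mm. A picture is of the moment at which its call begins. There is no depth.
- bot.hand_in(): hands the job in; it is judged then, once.
Trained networks look in a picture, given as the dict that the camera call returned (one of the last four; its "shot" number tells which), for a name from the list of things; names that differ only in an ending like _2 or _b are one class to them, and where a whole thing is asked for, a point or a joint stands for the part that bears it (a point fixed in the world has none). Each returns a list of dicts, best first, with "confidence" (0 to 1); they miss things now and then, are a little off and sometimes report something else, mostly with a low value. They report only what shows in the picture. A call takes as long as a camera call. They do not tell look-alikes from the thing itself.
- bot.search_frame(picture, query): "centre" ([column, row] in pixels, amid what is visible of it).
- bot.silhouettes(picture, query): "pixels" (420x560 bool, what is visible of it) and "centre" ([column, row] in pixels, amid what is visible of it).
- bot.pinpoint(picture, query): "centre" ([column, row] in pixels: a listed point, or the origin of a listed thing).
The state is a dict: "time_s": time; "joint_positions": joint angles; "qvel": joint speeds; "tau": joint torques, N m; "position": TCP position; "tcp_rot": TCP orientation; "force": force on the tool from outside, world axes, zero at the start; "moment": the same for the moment, N m; "opening": opening from 0.0 (shut) to 1.0 (fully open); "grasp_force": force on a finger pad.
Only numpy, scipy, OpenCV 4.12 (cv2) and the standard library are available. Lean on these libraries where they do the work, as an engineer would, in place of code of your own. Each camera call takes 0.05 s, during which the arm holds its last target. There are 200 camera calls.

## Working session

There is one attempt and no reset: what is moved stays moved. The work goes in short steps, Python scripts to look and compute and a tool call to move; the robot and the scene stay as the last step left them, time stands still between calls to the robot, and variables do not carry over. Pictures are saved under pics/ and viewed, at most 10 in all, crops included, and the job is handed in when it is done.

Besides the shell and the picture viewer there is one more tool, called after "Request:" as name(argument=value, ...), one argument or row to a line, values as JSON. play_rows: Moves the arm, as the interface text tells. Its arguments: {"type":"object","properties":{"moves":{"type":"array","items":{"type":"array","items":{"type":"array","items":{"type":"number"}}}},"fingers":{"type":"number"}},"required":["moves"]}

```bash
mkdir -p pics; ls
python3 - <<'E'
from rig import bot
import cv2
for n in("scene","top"):
    p=bot.capture(n); cv2.imwrite(f"pics/{n}0.png",p["image"])
    print(n,p["fx"],p["distortion"],p["R"],p["t"])
    for q in("cap_grip","clapper_mid","jig","end_plate","clapper","cap","stop"):
        try: print(q,[(d["centre"],round(d["confidence"],2)) for d in bot.pinpoint(p,q)[:4]])
        except Exception as e: print(q,e)
s=bot.read_state();print(s["position"],s["tcp_rot"],s["time_s"])
E
```

```text
pics
scene 393.14372105243507 [-0.02632083  0.          0.          0.          0.        ] [[-0.85143233  0.52420667 -0.01644255]
 [ 0.36383364  0.5677884  -0.73840464]
 [-0.37774075 -0.63468394 -0.67415742]] [ 0.41755646 -0.09095937  1.41278636]
cap_grip [([343.2, 289.8], 0.58)]
clapper_mid [([287.5, 251.5], 0.75), ([352.5, 250.2], 0.7), ([306.5, 154.0], 0.66)]
jig [([222.0, 203.8], 0.8), ([325.5, 368.5], 0.67)]
end_plate [([326.8, 369.0], 0.73), ([212.8, 207.8], 0.53)]
clapper [([354.0, 255.4], 0.91), ([208.8, 207.7], 0.73), ([305.4, 159.4], 0.68)]
cap it knows: cap_grip, clapper, clapper_mid, cone, driver, end_plate, jig, pencils, tape, weight
stop it knows: cap_grip, clapper, clapper_mid, cone, driver, end_plate, jig, pencils, tape, weight
top 428.5031210515421 [-0.01262355  0.          0.          0.          0.        ] [[ 0.00366371 -0.99996819  0.00708552]
 [-0.99789697 -0.0041145  -0.06468929]
 [ 0.06471639 -0.00683361 -0.9978803 ]] [-0.02047532  0.49192185  1.18368827]
cap_grip [([138.3, 204.8], 0.7)]
clapper_mid [([241.1, 213.9], 0.82), ([379.4, 333.9], 0.79), ([138.9, 207.0], 0.64), ([200.0, 270.1], 0.61)]
jig [([356.0, 192.9], 0.78)]
end_plate [([147.2, 143.9], 0.74), ([353.0, 178.3], 0.51), ([121.5, 172.5], 0.17)]
clapper [([380.2, 330.1], 0.77), ([241.0, 215.2], 0.75)]
cap it knows: cap_grip, clapper, clapper_mid, cone, driver, end_plate, jig, pencils, tape, weight
stop it knows: cap_grip, clapper, clapper_mid, cone, driver, end_plate, jig, pencils, tape, weight
[0.22818885 0.5818356  0.2035674 ] [[-9.30949363e-01  3.65148303e-01  2.06977224e-05]
 [ 3.65148303e-01  9.30949363e-01  1.33488452e-05]
 [-1.43942233e-05  1.99848372e-05 -1.00000000e+00]] 0.6
```

View pics/scene0.png

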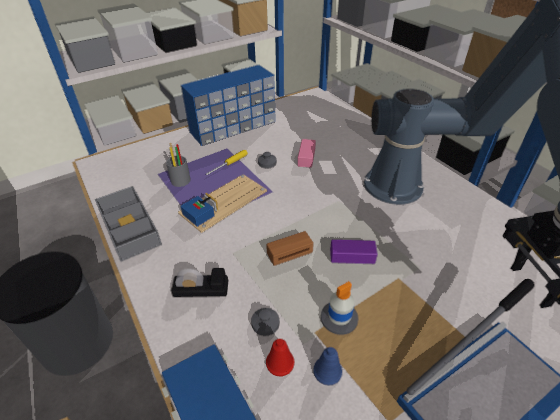

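View pics/top0.png

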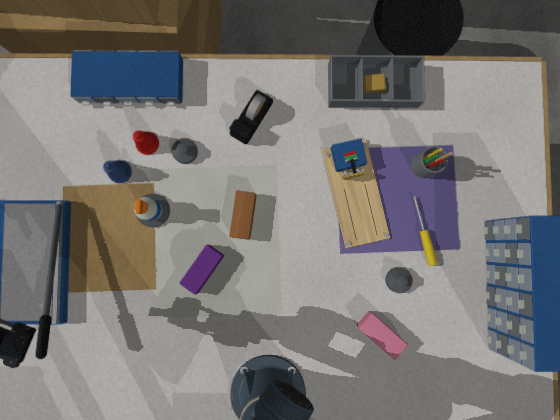

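The top view shows the bottle and cap at about (140,207), the brown clapper at (243,214) and the jig bed at (360,200) with its housing at (350,155). The pink block at (382,334) and the purple one at (202,269) are look-alikes. Next I'll fit box models to the silhouettes in both views.

```bash
cat > h.py <<'E'
import numpy as np, cv2
from scipy.optimize import minimize
from rig import bot
def proj(p,X):
    K=np.array([[p["fx"],0,p["cx"]],[0,p["fy"],p["cy"]],[0,0,1]])
    r=cv2.Rodrigues(np.array(p["R"]))[0]
    return cv2.projectPoints(np.float64(X).reshape(-1,3),r,np.float64(p["t"]),K,np.float64(p["distortion"]))[0].reshape(-1,2)
def unproj(p,uv,z):
    K=np.array([[p["fx"],0,p["cx"]],[0,p["fy"],p["cy"]],[0,0,1]])
    a=cv2.undistortPoints(np.float64([[uv]]),K,np.float64(p["distortion"])).ravel()
    R=np.array(p["R"]);d=R.T@np.r_[a,1];c=-R.T@np.array(p["t"])
    return (c+d*(z-c[2])/d[2])[:2]
def box(x0,x1,y0,y1,z0,z1):
    return np.array([[x,y,z] for x in(x0,x1) for y in(y0,y1) for z in(z0,z1)],float)
def cyl(r,z0,z1,n=24):
    a=np.arange(n)*2*np.pi/n
    return np.array([[r*np.cos(t),r*np.sin(t),z] for t in a for z in(z0,z1)])
def place(P,q):
    c,s=np.cos(q[2]),np.sin(q[2])
    return np.c_[q[0]+c*P[:,0]-s*P[:,1],q[1]+s*P[:,0]+c*P[:,1],P[:,2]]
S=4
def render(p,parts,q):
    m=np.zeros((420*S,560*S),np.uint8)
    for P in parts:
        h=cv2.convexHull(np.float32(proj(p,place(P,q))))
        cv2.fillConvexPoly(m,np.int32(np.round(((h+.5)*S-.5)*16)),255,shift=4)
    return cv2.resize(m,(560,420),interpolation=cv2.INTER_AREA)/255.
def fit(views,parts,q0,step=(.01,.01,.15)):
    def cost(q):
        return sum(np.abs(render(p,parts,q)-m).sum()/m.sum() for p,m in views)
    best=None
    for k in range(3):
        sp=np.array(step)/(2**k)
        q0=np.array(q0 if best is None else best.x)
        sim=np.vstack([q0]+[q0+np.eye(3)[i]*sp[i] for i in range(3)])
        best=minimize(cost,q0,method="Nelder-Mead",options=dict(initial_simplex=sim,xatol=1e-4,fatol=1e-4))
    return best.x,best.fun
CL=[box(-.065,.065,-.028,.028,0,.046)]
JIG=[box(-.15,.14,-.065,.065,0,.01),box(.066,.138,-.042,.042,0,.05)]
WING=[box(-.018,.018,-.006,.006,.116,.140),cyl(.017,.1,.116)]
def blob(img,near,lo,hi,r=60):
    m=cv2.inRange(cv2.cvtColor(img,cv2.COLOR_BGR2HSV),lo,hi)
    n,l,s,c=cv2.connectedComponentsWithStats(m)
    i=1+np.argmin([np.hypot(*(c[k]-near))+(999 if s[k,4]<25 else 0) for k in range(1,n)])
    return (l==i).astype(float)
def sil(p,q,near):
    d=bot.silhouettes(p,q)
    d=min(d,key=lambda e:np.hypot(*(np.array(e["centre"])-near)))
    print(q,d["centre"],d["confidence"],d["pixels"].sum());return d["pixels"].astype(float)
E
python3 - <<'E'
from h import *
T=bot.capture("top");C=bot.capture("scene")
for nm,src in(("clapper",CL),("jig",JIG)):
    nt,ns=((243,214),(289,248)) if nm=="clapper" else ((358,195),(222,205))
    vt=(T,sil(T,nm,nt));vs=(C,sil(C,nm,ns))
    x,y=unproj(T,nt,.02)
    for v in([vt],[vs],[vt,vs]):
        print(nm,fit(v,src,[x,y,.15 if nm=="jig" else -.15]))
o=((3,130,130),(20,255,255))
ct=blob(T["image"],(140,207),*o);cs=blob(C["image"],(344,291),*o)
print(ct.sum(),cs.sum())
x,y=unproj(T,(140,207),.127);print(x,y)
for y0 in(-1,-.3,.4,1.1): print(fit([(T,ct),(C,cs)],WING,[x,y,y0]))
a=cv2.resize(T["image"][185:235,115:175],None,fx=6,fy=6,interpolation=2)
b=cv2.resize(C["image"][270:335,312:372],None,fx=6,fy=6,interpolation=2)
c=cv2.resize(T["image"][130:250,310:400],None,fx=4,fy=4,interpolation=2)
W=np.zeros((600,800,3),np.uint8);W[:300,:360]=a;W[300:600,:360]=b[:300];W[:480,400:760]=c
cv2.imwrite("pics/crop1.png",W)
E
```

```text
clapper [240.4, 215.9] 0.63 984
clapper [288.5, 247.9] 0.88 1025
clapper (array([ 0.49026867,  0.07299108, -0.1468194 ]), np.float64(0.05633269567989797))
clapper (array([ 0.48919305,  0.07220915, -0.12428859]), np.float64(0.09720516499282639))
clapper (array([ 0.49026928,  0.07304183, -0.14440502]), np.float64(0.15881013868962218))
jig [357.4, 193.0] 0.78 4708
jig [220.0, 203.7] 0.64 2354
jig (array([ 0.56136071, -0.24320727,  0.23303331]), np.float64(0.031180968564146136))
jig (array([ 0.55949123, -0.24510103,  0.23434382]), np.float64(0.03632865210655205))
jig (array([ 0.56005655, -0.24383606,  0.23410224]), np.float64(0.07358855181834842))
73.0 178.0
0.5029683770626854 0.32678959138646796
(array([0.50524497, 0.32993776, 0.07826995]), np.float64(1.9567734127666765))
(array([0.50526693, 0.32999732, 0.07363801]), np.float64(1.9606186263946859))
(array([0.50525788, 0.32995723, 0.08026119]), np.float64(1.9591968540533036))
(array([0.50687985, 0.33582706, 0.99332517]), np.float64(2.5031734103522894))
```

View pics/crop1.png

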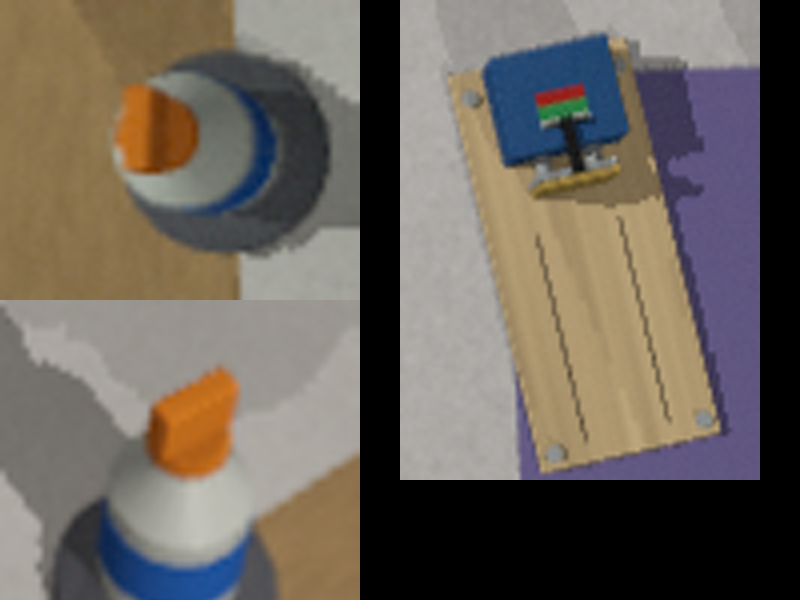

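The crop shows the cap's wing running roughly along world x (crop left, 120–155 × 84–172). It also shows the jig with its lines, plate and pointer. I'll fix the cap mask and compute the first approach.

```bash
cat >> h.py <<'E'
def goto(x,y,z,th):
    "shift in tool axes (mm) to target and rz to bring tool y to world angle th (deg)"
    s=bot.read_state();R=np.array(s["tcp_rot"])
    d=R.T@(np.array([x,y,z])-s["position"])*1000
    a=np.degrees(np.arctan2(R[1,1],R[0,1]))
    dz=(th-a+180)%360-180
    print("t",round(s["time_s"],2),"pos",np.round(s["position"],4),"shift",np.round(d,1),"rz",round(-np.radians(dz),3),"yang",round(a,1),"tilt",np.round(R[:2,2],4),"F",np.round(s["force"],1),"open",s["opening"],"grip",s["grasp_force"],"q6",s["joint_positions"][5])
E
python3 - <<'E'
from h import *
T=bot.capture("top");C=bot.capture("scene")
o=((5,205,90),(18,255,255))
ct=blob(T["image"],(140,207),*o);cs=blob(C["image"],(344,291),*o)
for m in(ct,cs):
    y,x=np.nonzero(m);print(m.sum(),x.min(),x.max(),y.min(),y.max())
WING[1]=cyl(.017,.104,.116)
for v in([(T,ct)],[(C,cs)],[(T,ct),(C,cs)]): 
  for y0 in(-.2,.3):print(fit(v,WING,[.503,.327,y0]))
goto(.503,.327,.2,95)
E
```

```text
124.0 135 147 200 213
164.0 337 350 282 298
(array([ 0.50489304,  0.32984181, -0.12734139]), np.float64(0.4339974699557242))
(array([0.50359169, 0.32798817, 0.45431807]), np.float64(0.442662871600253))
(array([0.50070729, 0.3276849 , 0.33756228]), np.float64(0.3655667144906743))
(array([0.50038618, 0.32741975, 0.406066  ]), np.float64(0.36626016260162597))
(array([0.50350752, 0.32838005, 0.22486047]), np.float64(0.8378033353388563))
(array([0.50280787, 0.32846299, 0.29203603]), np.float64(0.8360130204717606))
t 1.0 pos [0.2282 0.5818 0.2036] shift [-348.9 -136.9    3.6] rz -0.461 yang 68.6 tilt [0. 0.] F [ 0.5 -0.5 -0.3] open 0.9984344173275288 grip 0.0 q6 -10.226528462431851
```

Run:
```python
from h import *
T=bot.capture("top");C=bot.capture("scene")
for p,a in((C,[(337.3,287.8),(349,282)]),(T,[(135.5,199),(135,213.5),(140.8,199),(140.5,213.7)])):
    print([unproj(p,u,.14) for u in a])
o=((5,205,90),(18,255,255))
for yaw in(0,.15,.3):
  X=[]
  for p,(c0,r0),n in((T,(115,185),(135,200)),(C,(312,262),(340,285))):
    a=cv2.resize(p["image"][r0:r0+50,c0:c0+60],None,fx=6,fy=6,interpolation=2)
    for P in WING[:1]:
        Z=proj(p,place(P,(.5035,.328,yaw)))
        cv2.polylines(a,[cv2.convexHull(np.float32(((Z-[c0,r0]+.5)*6)).round().astype(np.int32))],True,(0,255,0))
    X.append(a)
  r=np.hstack(X); W=r if yaw==0 else np.vstack([W,r])
cv2.imwrite("pics/wing.png",cv2.resize(W,(480,600)))
```

```text
[array([0.5217727 , 0.32592658]), array([0.4881447 , 0.32748057])]
[array([0.52203187, 0.334559  ]), array([0.48550411, 0.33490178]), array([0.5220863, 0.3212339]), array([0.48505833, 0.32109218])]
```

View pics/wing.png

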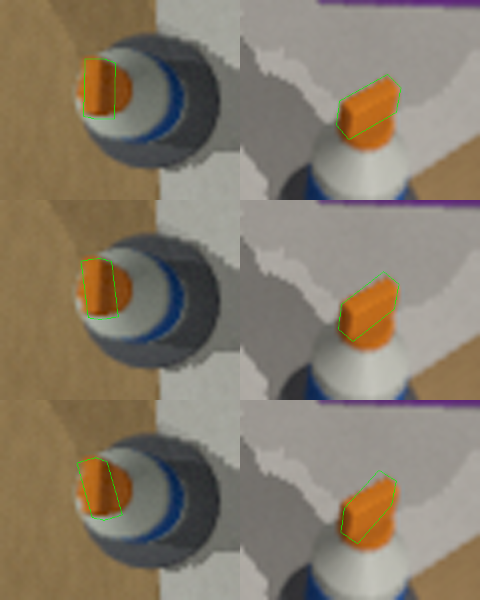

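Request:
play_rows(
  moves=[
    [[-44,-17,0,0,0,0],[-44,-17,0,0,0,0],[-44,-17,0,0,0,0],[-44,-17,0,0,0,0],[-44,-17,0,0,0,0]],
  ],
  fingers=1,
)

```text
time_s: 1.6
position: [0.4031, 0.4211, 0.2037]
tcp_rot: [[-0.931, 0.365, 0.0], [0.365, 0.931, 0.0], [-0.0, 0.0, -1.0]]
force: [0.4, 0.5, -0.8]
opening: 1.005
grasp_force: 0.0
```

The yaw = 0 outline (top row) matches the wing best, with the centre at (0.5035, 0.328).

```bash
python3 -c "
from h import *
goto(.5035,.328,.2,90)"
```

```text
t 1.6 pos [0.4031 0.4211 0.2037] shift [-127.4  -50.1    3.7] rz -0.373 yang 68.6 tilt [0.0003 0.0003] F [ 0.4  0.5 -0.8] open 1.0047452219381128 grip 0.0 q6 -33.33089711300062
```

Request:
play_rows(
  moves=[
    [[-43,-17,0,0,0,0],[-43,-17,0,0,0,0],[-42,-16,4,0,0,-0.125],[0,0,0,0,0,-0.125],[0,0,0,0,0,-0.123]],
  ],
)

```text
time_s: 2.1
position: [0.5043, 0.3275, 0.1993]
tcp_rot: [[-1.0, -0.001, -0.0], [-0.001, 1.0, -0.0], [0.0, -0.0, -1.0]]
force: [-0.7, 0.0, -0.3]
opening: 0.999
grasp_force: 0.0
```

Request:
play_rows(
  moves=[
    [[0,0,0,0,0,0],[0,0,0,0,0,0]],
  ],
)

```text
time_s: 2.3
position: [0.5028, 0.3292, 0.1996]
tcp_rot: [[-1.0, 0.003, -0.0], [0.003, 1.0, 0.0], [0.0, 0.0, -1.0]]
force: [-0.2, 1.3, -1.2]
opening: 1.005
grasp_force: 0.0
```

```bash
python3 -c "
from h import *
goto(.5035,.328,.133,90)"
```

```text
t 2.3 pos [0.5028 0.3292 0.1996] shift [-0.7 -1.2 66.6] rz -0.003 yang 89.8 tilt [-0.      0.0001] F [-0.2  1.3 -1.2] open 1.0045115552333541 grip 0.0 q6 -67.24645111200185
```

Request:
play_rows(
  moves=[
    [[-1,-1,33,0,0,0],[0,0,26,0,0,0],[0,0,8,0,0,0],[0,0,0,0,0,0]],
  ],
)

```text
time_s: 2.7
position: [0.5027, 0.3281, 0.1314]
tcp_rot: [[-1.0, 0.001, -0.003], [0.001, 1.0, -0.001], [0.003, -0.001, -1.0]]
force: [-0.2, 0.3, 0.6]
opening: 1.002
grasp_force: 0.0
```

Request:
play_rows(
  moves=[
    [[0,0,0,0,0,0],[0,0,0,0,0,0],[0,0,0,0,0,0],[0,0,0,0,0,0],[0,0,0,0,0,0]],
  ],
  fingers=-1,
)

```text
time_s: 3.2
position: [0.5041, 0.3282, 0.1331]
tcp_rot: [[-1.0, 0.001, 0.001], [0.001, 1.0, 0.0], [-0.001, 0.0, -1.0]]
force: [-0.1, -0.3, -0.5]
opening: 0.632
grasp_force: 0.0
```

```bash
python3 -c "
from h import *
goto(.5035,.328,.133,90)
print(bot.read_state()['moment'])"
```

```text
t 3.2 pos [0.5041 0.3282 0.1331] shift [ 0.6 -0.2  0.1] rz -0.001 yang 90.0 tilt [0.0008 0.0003] F [-0.1 -0.3 -0.5] open 0.631953458291688 grip 0.0 q6 -67.51814440715295
[ 0.01347858  0.0090928  -0.0603774 ]
```

Request:
play_rows(
  moves=[
    [[0,0,0,0,0,0],[0,0,0,0,0,0],[0,0,0,0,0,0],[0,0,0,0,0,0],[0,0,0,0,0,0]],
  ],
)

```text
time_s: 3.7
position: [0.5039, 0.3281, 0.1325]
tcp_rot: [[-1.0, 0.001, -0.0], [0.001, 1.0, -0.0], [0.0, -0.0, -1.0]]
force: [0.5, -0.1, 0.0]
opening: 0.175
grasp_force: 0.0
```

Request:
play_rows(
  moves=[
    [[0,0,0,0,0,0],[0,0,0,0,0,0],[0,0,0,0,0,0]],
  ],
)

```text
time_s: 4.0
position: [0.5038, 0.3281, 0.1325]
tcp_rot: [[-1.0, 0.001, -0.0], [0.001, 1.0, -0.0], [0.0, -0.0, -1.0]]
force: [-0.8, 1.3, 0.3]
opening: 0.01
grasp_force: 0.0
```

The fingers shut without meeting the wing, so I'll look.

Run:
```python
from h import *
T=bot.capture("top");C=bot.capture("scene")
a=cv2.resize(T["image"][170:245,105:185],None,fx=5,fy=5,interpolation=2)
b=cv2.resize(C["image"][245:320,302:382],None,fx=5,fy=5,interpolation=2)
cv2.imwrite("pics/miss.png",np.hstack([a,b]))
goto(.5035,.328,.133,90)
s=bot.read_state();print(s["position"],proj(T,[s["position"]]),proj(C,[s["position"]]))
```

```text
t 4.1 pos [0.5038 0.3281 0.1325] shift [ 0.3 -0.1 -0.5] rz -0.001 yang 90.0 tilt [-0. -0.] F [ 0.6  0.3 -0.7] open 0.003981552670824472 grip 0.0 q6 -67.52471082005697
[0.50384716 0.32808728 0.13254175] [[138.81941255 206.47034546]] [[343.61522978 287.00718539]]
```

View pics/miss.png

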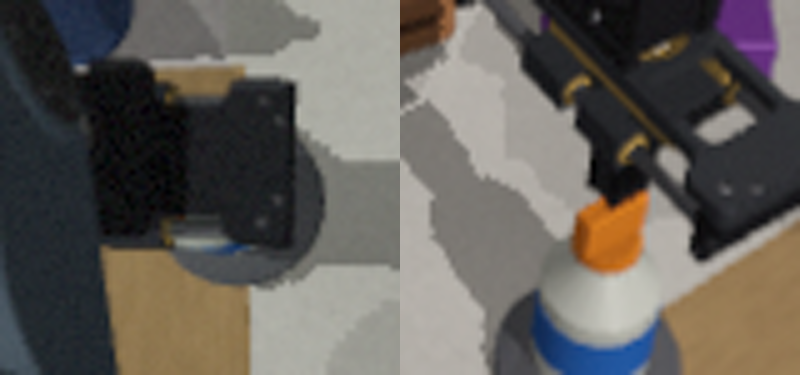

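Run:
```python
from h import *
print(bot.tips_ahead,[a for a in dir(bot) if a[0]!="_"])
C=bot.capture("scene")
for x,y,z in((.504,.328,.1185),(.504,.328,.14),(.504,.328,.17),(.504,.328,.116)): print(z,proj(C,[[x,y,z]]))
cv2.imwrite("pics/miss2.png",cv2.resize(C["image"][260:310,320:375],None,fx=12,fy=12,interpolation=cv2.INTER_CUBIC))
```

```text
0.014 ['PlanningError', 'capture', 'hand_in', 'pinpoint', 'read_state', 'search_frame', 'silhouettes', 'tips_ahead']
0.1185 [[342.95225229 290.58126332]]
0.14 [[343.85836557 285.08296593]]
0.17 [[345.17060382 277.1111155 ]]
0.116 [[342.84868078 291.20940586]]
```

View pics/miss2.png

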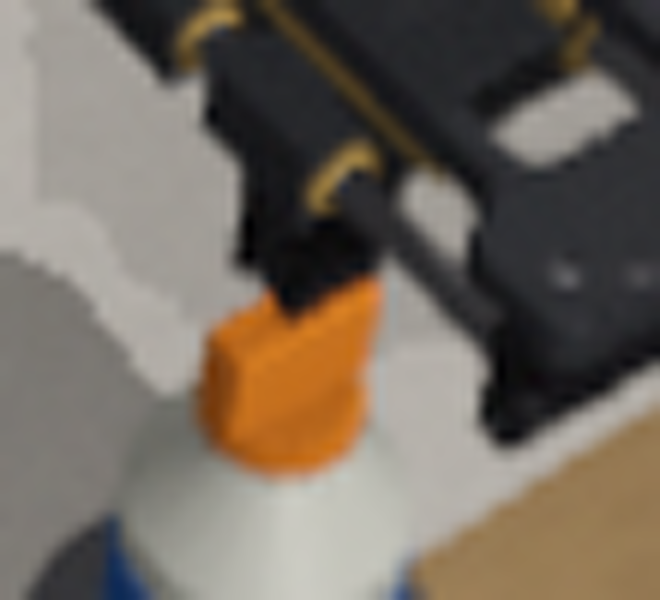

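The shut tips' lowest corner is at about (344.6, 286), just over the wing's top. With the finger's thickness allowed for, the real tips stand about 30 mm higher than the stated TCP suggests. I'll open, lower 28 mm (clear of the bottle on both sides) and close again. The opening will show what was gripped: 0.14 for the wing, 0.39 for the skirt.

Request:
play_rows(
  moves=[
    [[0,0,0,0,0,0],[0,0,0,0,0,0],[0,0,0,0,0,0],[0,0,0,0,0,0],[0,0,0,0,0,0]],
  ],
  fingers=1,
)

```text
time_s: 4.65
position: [0.5039, 0.3281, 0.1325]
tcp_rot: [[-1.0, 0.001, 0.0], [0.001, 1.0, -0.0], [-0.0, -0.0, -1.0]]
force: [-0.7, 0.8, 0.0]
opening: 0.373
grasp_force: 0.0
```

Request:
play_rows(
  moves=[
    [[0,0,0,0,0,0],[0,0,0,0,0,0],[0,0,0,0,0,0],[0,0,0,0,0,0],[0,0,0,0,0,0]],
  ],
)

```text
time_s: 5.15
position: [0.5038, 0.3281, 0.1325]
tcp_rot: [[-1.0, 0.001, 0.0], [0.001, 1.0, -0.0], [-0.0, -0.0, -1.0]]
force: [-0.4, 0.0, 0.4]
opening: 0.829
grasp_force: 0.0
```

Run:
```python
from h import *
C=bot.capture("scene")
s=bot.read_state();p=s["position"];print(p,s["opening"])
g=cv2.cvtColor(C["image"],cv2.COLOR_BGR2GRAY)
for tip in(.1185,.15):
    for sy in(-1,1): print(tip,sy,proj(C,[[p[0]+dx,p[1]+sy*w,tip] for dx in(-.0095,.0095) for w in(.0435,.0585)]).round(1).tolist())
W=cv2.resize(C["image"][250:330,300:390],None,fx=8,fy=7,interpolation=cv2.INTER_CUBIC)
for tip,col in((.1185,(0,255,0)),(.15,(0,0,255))):
    for sy in(-1,1):
        q=proj(C,[[p[0]+dx,p[1]+sy*w,tip] for dx,w in((-.0095,.0435),(.0095,.0435),(.0095,.0585),(-.0095,.0585))])
        cv2.polylines(W,[((q-[300,250]+.5)*[8,7]).astype(np.int32)],True,col)
cv2.imwrite("pics/open.png",W)
```

```text
[0.50387711 0.32807202 0.13256381] 0.8766523650931478
0.1185 -1 [[334.9, 276.6], [331.2, 272.5], [328.7, 279.9], [325.0, 275.8]]
0.1185 1 [[358.0, 301.8], [362.3, 306.4], [351.7, 305.5], [355.9, 310.2]]
0.15 -1 [[336.0, 268.4], [332.2, 264.3], [329.7, 271.8], [325.9, 267.6]]
0.15 1 [[359.8, 293.7], [364.1, 298.4], [353.3, 297.5], [357.6, 302.2]]
```

View pics/open.png

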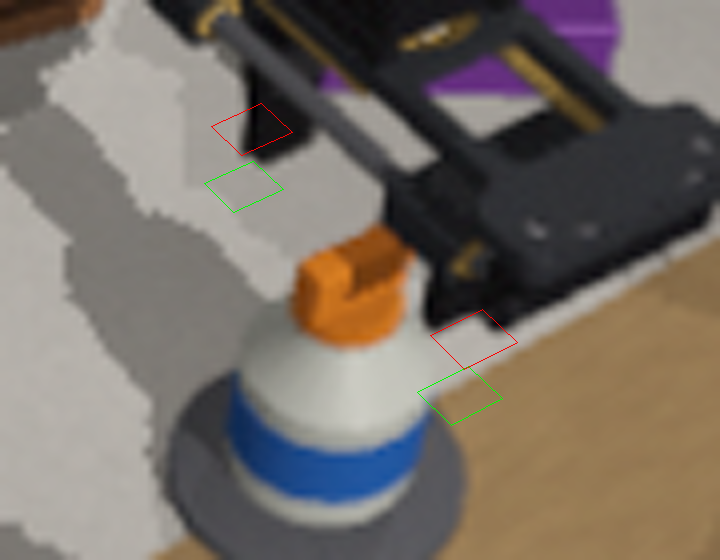

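The tips' corners are at (265,160) on the left and (440,322) on the right. Those positions match the red outline (tip height ≈ 0.15) and not the green one (0.1185), so the fingers really are about 30 mm higher than the readout. I'll lower with the force watched.

Request:
play_rows(
  moves=[
    [[-2,0,10,0,0,0],[0,0,10,0,0,0],[0,0,8,0,0,0],[0,0,0,0,0,0],[0,0,0,0,0,0]],
  ],
)

```text
time_s: 5.7
position: [0.5055, 0.3279, 0.1039]
tcp_rot: [[-1.0, 0.001, -0.001], [0.001, 1.0, -0.0], [0.001, -0.0, -1.0]]
force: [0.6, -0.4, -0.8]
opening: 0.997
grasp_force: 0.0
```

Run:
```python
from h import *
C=bot.capture("scene");goto(.5035,.328,.133,90)
s=bot.read_state();p=s["position"]
# finger on -y side: lowest dark pixels in window left of the cap
r0,c0=255,315
g=cv2.cvtColor(C["image"],cv2.COLOR_BGR2GRAY)[r0:r0+50,c0:c0+60]
for i,row in enumerate(g): print(r0+i,''.join('#' if v<45 else '+' if v<80 else '.' for v in row))
for t in(.105,.12,.135): print(t,proj(C,[[p[0]+.0095,p[1]-.0435,t],[p[0]+.0095,p[1]+.0435,t]]).round(1).tolist())
```

```text
t 5.75 pos [0.5059 0.3281 0.1043] shift [  2.4  -0.1 -28.7] rz -0.001 yang 90.0 tilt [-0.0002 -0.0001] F [-0.1  0.3  0.1] open 0.999075255442259 grip 0.0 q6 -67.59644391192278
255 ##########+++####################################+++++++++++
256 +#######+..#++##########+########################+++++++++++
257 .######+...+##+########+.#######################++++++++++++
258 ..####+....+##++#######++#######################++++++++++++
259 ...###..++++####+##############################+++++++++++++
260 ...+##..+++++####+#############################+++++++++++++
261 ....+#+.++++++####+#####################++#####+++++++++++++
262 ......+...+++++####+#################+.++++###++++++++++++++
263 ...........++++#####+##############++..+++####+##+++........
264 ............++++####++############+...+++#########++........
265 ............#+++++###++##########+..++++###++++####++.......
266 ............##+++++##+.+#########+++++####+....+####++......
267 ............###++++##...+###############++......+####++.....
268 ............+###+++++....+##########++++..........####++....
269 ..........
[... 1741 characters left out ...]
296 ..............................+++...+############++++#######
297 ..............................++++...+###########+++#######+
298 ..............................++......+###+##############+..
299 .......................................##++#############+...
300 .......................................###+###########+.....
301 ......................................+#############+.......
302 ......................................+###########++........
303 .............++.......................###########+..........
304 ............+++.......................#########+............
0.105 [[327.7, 283.7], [350.3, 309.3]]
0.12 [[328.1, 279.9], [351.1, 305.6]]
0.135 [[328.6, 276.0], [351.8, 301.8]]
```

The −y finger's lowest corner is at pixel (329.5, 278), so the tips are at z ≈ 0.127, which is TCP z + 0.022. I'll lower 7 mm more and close.

Request:
play_rows(
  moves=[
    [[0,0,7,0,0,0],[0,0,0,0,0,0],[0,0,0,0,0,0],[0,0,0,0,0,0],[0,0,0,0,0,0]],
  ],
  fingers=-1,
)

```text
time_s: 6.25
position: [0.506, 0.3281, 0.0978]
tcp_rot: [[-1.0, 0.001, 0.0], [0.001, 1.0, 0.0], [-0.0, 0.0, -1.0]]
force: [0.3, -1.4, 0.4]
opening: 0.636
grasp_force: 0.0
```

Request:
play_rows(
  moves=[
    [[0,0,0,0,0,0],[0,0,0,0,0,0],[0,0,0,0,0,0],[0,0,0,0,0,0],[0,0,0,0,0,0]],
  ],
)

```text
time_s: 6.75
position: [0.5059, 0.3281, 0.0976]
tcp_rot: [[-1.0, 0.001, 0.0], [0.001, 1.0, -0.0], [-0.0, -0.0, -1.0]]
force: [0.4, -0.4, -0.0]
opening: 0.167
grasp_force: 0.0
```

Request:
play_rows(
  moves=[
    [[0,0,0,0,0,0],[0,0,0,0,0,0],[0,0,0,0,0,0]],
  ],
)

```text
time_s: 7.05
position: [0.5059, 0.3278, 0.0976]
tcp_rot: [[-1.0, 0.001, -0.0], [0.001, 1.0, -0.0], [0.0, -0.0, -1.0]]
force: [-0.1, -1.9, 1.1]
opening: 0.136
grasp_force: 30.0
```

The wing is gripped at opening 0.136 (about 12 mm). Now turn it anticlockwise.

Request:
play_rows(
  moves=[
    [[0,0,0,0,0,-0.1],[0,0,0,0,0,-0.14],[0,0,0,0,0,-0.14],[0,0,0,0,0,-0.14],[0,0,0,0,0,-0.14]],
  ],
)

```text
time_s: 7.55
position: [0.5056, 0.3285, 0.0975]
tcp_rot: [[-0.787, -0.617, -0.001], [-0.617, 0.787, 0.001], [-0.0, 0.001, -1.0]]
force: [0.1, 0.1, -1.0]
opening: 0.137
grasp_force: 30.0
```

Request:
play_rows(
  moves=[
    [[0,0,0,0,0,-0.14],[0,0,0,0,0,-0.14],[0,0,0,0,0,-0.14],[0,0,0,0,0,-0.1],[0,0,0,0,0,0]],
  ],
)

```text
time_s: 8.05
position: [0.5051, 0.3289, 0.0976]
tcp_rot: [[-0.382, -0.924, -0.001], [-0.924, 0.382, 0.001], [-0.001, 0.002, -1.0]]
force: [-2.1, 3.1, 0.7]
opening: 0.135
grasp_force: 30.0
```

```bash
python3 -c "
from h import *
goto(.5035,.328,.133,90)
print(bot.read_state()['moment'])"
```

```text
t 8.05 pos [0.5051 0.3289 0.0976] shift [  1.4   1.2 -35.4] rz 1.179 yang 157.5 tilt [-0.0012  0.0013] F [-2.1  3.1  0.7] open 0.1354229945932329 grip 29.99921773094684 q6 -135.2036416642197
[0.48945772 0.47843342 0.05997093]
```

Request:
play_rows(
  moves=[
    [[0,0,0,0,0,-0.1],[0,0,0,0,0,-0.06],[0,0,0,0,0,-0.05],[0,0,0,0,0,0]],
  ],
)

```text
time_s: 8.45
position: [0.5048, 0.329, 0.0975]
tcp_rot: [[-0.185, -0.983, -0.002], [-0.983, 0.185, 0.002], [-0.001, 0.002, -1.0]]
force: [-2.7, 3.0, 1.7]
opening: 0.134
grasp_force: 30.0
```

```bash
python3 -c "
from h import *
goto(.5035,.328,.133,90)
print(bot.read_state()['moment'])"
```

```text
t 8.45 pos [0.5048 0.329  0.0975] shift [  1.1   1.2 -35.5] rz 1.384 yang 169.3 tilt [-0.002   0.0018] F [-2.7  3.   1.7] open 0.13367542998634308 grip 29.999725352972746 q6 -147.02926913873523
[ 0.65318482  0.69468924 -0.60998017]
```

Request:
play_rows(
  moves=[
    [[0,0,0,0,0,-0.04],[0,0,0,0,0,0],[0,0,0,0,0,0]],
  ],
)

```text
time_s: 8.75
position: [0.5049, 0.329, 0.0975]
tcp_rot: [[-0.147, -0.989, -0.002], [-0.989, 0.147, 0.002], [-0.002, 0.002, -1.0]]
force: [-3.7, 4.0, 1.5]
opening: 0.142
grasp_force: 30.0
```

```bash
python3 -c "
from h import *
goto(.5035,.328,.133,90)
print(bot.read_state()['moment'])"
```

```text
t 8.75 pos [0.5049 0.329  0.0975] shift [  1.2   1.3 -35.5] rz 1.424 yang 171.6 tilt [-0.0019  0.002 ] F [-3.7  4.   1.5] open 0.14219772312131182 grip 30.000944919884205 q6 -149.28276491633855
[ 0.76823944  0.7452665  -0.75206841]
```

The opening grew and the moment rose to −0.75 N m, so the cap is at its stop. Release and rise.

Request:
play_rows(
  moves=[
    [[0,0,0,0,0,0.03],[0,0,0,0,0,0],[0,0,0,0,0,0],[0,0,0,0,0,0],[0,0,0,0,0,0]],
  ],
  fingers=1,
)

```text
time_s: 9.25
position: [0.5061, 0.3279, 0.0975]
tcp_rot: [[-0.171, -0.985, 0.0], [-0.985, 0.171, -0.0], [0.0, -0.0, -1.0]]
force: [-0.0, 0.5, 0.2]
opening: 0.512
grasp_force: 0.0
```

Request:
play_rows(
  moves=[
    [[0,0,-20,0,0,0],[0,0,-40,0,0,0],[0,0,-40,0,0,0.14],[0,0,0,0,0,0.14],[0,0,0,0,0,0.14]],
  ],
)

```text
time_s: 9.75
position: [0.507, 0.3284, 0.1997]
tcp_rot: [[-0.562, -0.827, 0.004], [-0.827, 0.562, 0.001], [-0.003, -0.003, -1.0]]
force: [-0.0, -0.4, 1.1]
opening: 0.954
grasp_force: 0.0
```

```bash
python3 -c "
from h import *
goto(.4903,.073,.195,81.7)"
```

```text
t 9.75 pos [0.507  0.3284 0.1997] shift [ 220.6 -129.8    4.2] rz 1.118 yang 145.8 tilt [0.0041 0.0014] F [-0.  -0.4  1.1] open 0.9540937120265263 grip 0.0 q6 -123.41219225377918
```

Request:
play_rows(
  moves=[
    [[44,-26,1,0,0,0],[44,-26,1,0,0,0],[44,-26,1,0,0,0],[44,-26,1,0,0,0],[44,-26,0,0,0,0.14]],
  ],
)

```text
time_s: 10.25
position: [0.4911, 0.0766, 0.1937]
tcp_rot: [[-0.67, -0.742, 0.001], [-0.742, 0.67, -0.0], [-0.0, -0.001, -1.0]]
force: [0.4, -0.7, 1.0]
opening: 1.003
grasp_force: 0.0
```

Request:
play_rows(
  moves=[
    [[0,0,0,0,0,0.14],[0,0,0,0,0,0.14],[0,0,0,0,0,0.14],[0,0,0,0,0,0.14],[0,0,0,0,0,0.14]],
  ],
)

```text
time_s: 10.75
position: [0.4915, 0.0782, 0.1937]
tcp_rot: [[-0.991, -0.133, 0.0], [-0.133, 0.991, -0.0], [-0.0, -0.0, -1.0]]
force: [0.3, 0.2, -0.1]
opening: 1.001
grasp_force: 0.0
```

Request:
play_rows(
  moves=[
    [[0,0,0,0,0,0.14],[0,0,0,0,0,0.14],[0,0,0,0,0,0],[0,0,0,0,0,0]],
  ],
)

```text
time_s: 11.15
position: [0.4914, 0.0784, 0.1937]
tcp_rot: [[-0.991, 0.137, 0.0], [0.137, 0.991, -0.0], [-0.0, -0.0, -1.0]]
force: [1.0, 0.2, -0.1]
opening: 0.998
grasp_force: 0.0
```

Run:
```python
from h import *
goto(.4903,.073,.05,81.7)
T=bot.capture("top");C=bot.capture("scene")
o=((5,205,90),(18,255,255))
ct=blob(T["image"],(140,207),*o);cs=blob(C["image"],(344,291),*o)
print(ct.sum(),cs.sum())
WING[1]=cyl(.017,.104,.116)
for y0 in(0,.7,1.2,1.55,2): 
    q=(.5035,.328,y0);print(y0,[round(np.abs(render(p,WING,q)-m).sum()/m.sum(),2) for p,m in((T,ct),(C,cs))])
cv2.imwrite("pics/clap.png",np.hstack([cv2.resize(T["image"][170:260,130:290],None,fx=2.5,fy=2.5),cv2.resize(C["image"][190:310,240:380],None,fx=2.8,fy=2.8)[:225*1]]))
s=bot.read_state();p=s["position"];print(proj(C,[p]),proj(T,[p]))
```

```text
t 11.15 pos [0.4914 0.0784 0.1937] shift [  0.4  -5.5 143.7] rz 0.007 yang 82.1 tilt [ 0.0002 -0.0002] F [ 1.   0.2 -0.1] open 0.9979210581176592 grip 0.0 q6 -85.90813496613349
123.0 154.0
0 [np.float64(0.63), np.float64(0.71)]
0.7 [np.float64(0.57), np.float64(0.58)]
1.2 [np.float64(0.45), np.float64(0.47)]
1.55 [np.float64(0.48), np.float64(0.54)]
2 [np.float64(0.58), np.float64(0.66)]
[[290.36363139 206.31495841]] [[235.43323893 209.96737578]]
```

View pics/clap.png

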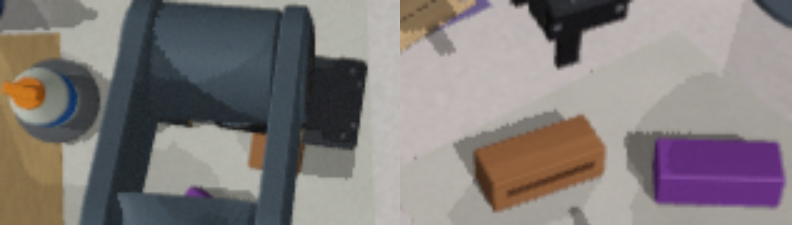

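The right panel shows the brown clapper, with the open +y finger's tip at about camera pixel (299.6, 213). That agrees with the same +21 mm tip offset. The cap's wing now lies along world y, so it is open. Lower beside the clapper.

Request:
play_rows(
  moves=[
    [[0,-5,40,0,0,0],[0,0,45,0,0,0],[0,0,45,0,0,0],[0,0,30,0,0,0],[0,0,30,0,0,0]],
  ],
)

```text
time_s: 11.75
position: [0.4906, 0.0736, 0.0021]
tcp_rot: [[-0.99, 0.139, -0.0], [0.139, 0.99, -0.0], [0.0, -0.0, -1.0]]
force: [-0.1, -0.1, 1.2]
opening: 0.998
grasp_force: 0.0
```

Request:
play_rows(
  moves=[
    [[0,0,4,0,0,0],[0,0,3,0,0,0],[0,0,0,0,0,0]],
  ],
)

```text
time_s: 12.05
position: [0.4915, 0.0736, -0.0026]
tcp_rot: [[-0.99, 0.14, 0.002], [0.14, 0.99, -0.0], [-0.002, 0.0, -1.0]]
force: [-0.3, -0.3, -0.0]
opening: 0.998
grasp_force: 0.0
```

Run:
```python
from h import *
C=bot.capture("scene");goto(.4903,.073,-.01,81.7)
s=bot.read_state();p=s["position"];R=s["tcp_rot"]
r0,c0=215,265
g=cv2.cvtColor(C["image"],cv2.COLOR_BGR2GRAY)[r0:r0+65,c0:c0+65]
for i,row in enumerate(g): print(r0+i,''.join('#' if v<45 else '+' if v<80 else '.' for v in row))
for t in(-.02,0,.013,.03): print(t,[proj(C,[[*(p[:2]+R[:2,:2]@[a,b]),t] for a,b in((-.0095,.0435),(.0095,.0435))]).round(1).tolist()])
```

```text
t 12.1 pos [ 0.4918  0.0736 -0.0022] shift [ 1.4 -0.8  7.8] rz 0.005 yang 82.0 tilt [ 0.0025 -0.0002] F [-0.1 -0.8  0.3] open 0.9982736909140868 grip 0.0 q6 -86.34975925276125
215 .+######+#########################+..............................
216 .+######++#########################..............................
217 ..#################################+.............................
218 ..########+#########################.............................
219 ...#######+#########################.............................
220 ...####+..+#####+###################.............................
221 ....##+...+++#######################.............................
222 .....#+..+++########################.............................
223 .....#+.+++++######################+.............................
224 ......+.++++.++####################+.............................
225 .........+++..############++.+++###+.............................
226 ..........++++##########++....+#####+............................
227 ...........+++##+######+....++###+##++...........................
228 ..........
[... 3084 characters left out ...]
...................................................
273 .................................................................
274 .................................................................
275 .................................................................
276 .................................................................
277 .................................................................
278 .................................................................
279 .................................................................
-0.02 [[[292.1, 269.1], [297.9, 267.0]]]
0 [[[292.2, 264.7], [298.0, 262.7]]]
0.013 [[[292.2, 261.9], [298.1, 259.8]]]
0.03 [[[292.3, 258.0], [298.3, 255.9]]]
```

The tips are at about z 0.016 (lowest corner at pixel (294.5, 262)). I'll go 4 mm lower and grip.

Request:
play_rows(
  moves=[
    [[1,-1,4,0,0,0.005],[0,0,0,0,0,0],[0,0,0,0,0,0],[0,0,0,0,0,0],[0,0,0,0,0,0]],
  ],
  fingers=-1,
)

```text
time_s: 12.6
position: [0.4897, 0.0726, -0.0071]
tcp_rot: [[-0.989, 0.145, 0.0], [0.145, 0.989, -0.0], [-0.0, -0.0, -1.0]]
force: [-0.8, -0.1, 0.8]
opening: 0.639
grasp_force: 30.0
```

Request:
play_rows(
  moves=[
    [[0,0,0,0,0,0],[0,0,0,0,0,0],[0,0,0,0,0,0]],
  ],
)

```text
time_s: 12.9
position: [0.4897, 0.0726, -0.0071]
tcp_rot: [[-0.989, 0.145, 0.0], [0.145, 0.989, -0.0], [-0.0, -0.0, -1.0]]
force: [0.1, -0.2, 4.7]
opening: 0.638
grasp_force: 30.0
```

```bash
python3 -c "
from h import *
goto(.5,.0,.09,103.4)
print(bot.read_state()['moment'])"
```

```text
t 12.9 pos [ 0.4897  0.0726 -0.0071] shift [-20.8 -70.4 -97.1] rz -0.379 yang 81.7 tilt [ 0.0003 -0.0002] F [ 0.1 -0.2  4.7] open 0.6383421642768193 grip 29.99972652643919 q6 -86.15793396175748
[-0.26801938  0.12323025  0.0905784 ]
```

The clapper is gripped (0.638 → 55.5 mm). Lift and carry it to above the jig bed, short of the plate.

Request:
play_rows(
  moves=[
    [[0,0,-15,0,0,0],[0,0,-25,0,0,0],[0,0,-30,0,0,0],[-7,-41,0,0,0,0],[-7,-41,0,0,0,0]],
  ],
)

```text
time_s: 13.4
position: [0.4919, -0.0102, 0.0632]
tcp_rot: [[-0.99, 0.142, 0.002], [0.142, 0.99, -0.0], [-0.002, 0.0, -1.0]]
force: [0.4, -0.5, -3.0]
opening: 0.637
grasp_force: 30.0
```

Request:
play_rows(
  moves=[
    [[-7,-41,0,0,0,0],[-7,-41,0,0,0,0],[-7,-41,0,0,0,0],[-7,-41,0,0,0,0],[-7,-41,0,0,0,0]],
  ],
)

```text
time_s: 13.9
position: [0.4956, -0.2195, 0.0619]
tcp_rot: [[-0.989, 0.146, -0.001], [0.146, 0.989, 0.001], [0.001, 0.001, -1.0]]
force: [1.1, 0.5, -2.2]
opening: 0.643
grasp_force: 30.0
```

Request:
play_rows(
  moves=[
    [[-6,-40,0,0,0,-0.126],[0,0,0,0,0,-0.127],[0,0,0,0,0,-0.126],[0,0,0,0,0,0],[0,0,0,0,0,0]],
  ],
)

```text
time_s: 14.4
position: [0.496, -0.2582, 0.062]
tcp_rot: [[-0.974, -0.229, -0.001], [-0.229, 0.974, 0.001], [0.001, 0.001, -1.0]]
force: [0.6, 0.0, -2.0]
opening: 0.641
grasp_force: 30.0
```

Run:
```python
from h import *
goto(.4968,-.2589,.013,103.4)
T=bot.capture("top");C=bot.capture("scene")
s=bot.read_state();p=s["position"];th=np.arctan2(s["tcp_rot"][1][1],s["tcp_rot"][0][1])-np.pi/2
for nm,P in(("T",T),("C",C)):
    near=proj(P,[[p[0],p[1],.09]])[0];print(nm,near)
    for q in("clapper","clapper_mid"): print(q,[(np.round(d["centre"],1).tolist(),round(d["confidence"],2)) for d in bot.pinpoint(P,q)[:4]])
    print(proj(P,[[p[0],p[1],p[2]+.0071],[p[0],p[1],p[2]+.0301]]))
m=blob(C["image"],proj(C,[[p[0],p[1],.09]])[0],(3,90,40),(14,255,230));print(m.sum())
z0=p[2]+.0071
a=C["image"][130:270,150:300].copy()
S0=cv2.resize(a,None,fx=4,fy=4,interpolation=2)
for dx in(0,):
    q=proj(C,place(box(-.065,.065,-.028,.028,z0,z0+.046),(p[0],p[1],th)))
    for i,j in((0,1),(0,2),(0,4),(3,1),(3,2),(3,7),(5,1),(5,4),(5,7),(6,2),(6,4),(6,7)):
        cv2.line(S0,*[tuple(int(v) for v in (q[k]-[150,130]+.5)*4) for k in(i,j)],(0,255,0))
cv2.imwrite("pics/over.png",S0)
```

```text
t 14.4 pos [ 0.496  -0.2582  0.062 ] shift [-0.7 -1.  49. ] rz -0.003 yang 103.2 tilt [-0.0011  0.0011] F [ 0.6  0.  -2. ] open 0.6408938293837513 grip 29.999152407981455 q6 -142.17291803170195
T [366.78456542 211.62452786]
clapper [([202.4, 269.9], 0.8)]
clapper_mid [([200.6, 268.7], 0.92), ([140.9, 204.1], 0.73)]
[[365.09976027 212.17641183]
 [366.9848655  211.5589157 ]]
C [234.4730963 173.7967805]
clapper [([233.4, 178.2], 0.96), ([350.1, 254.3], 0.75), ([307.8, 157.5], 0.62), ([200.5, 292.5], 0.16)]
clapper_mid [([235.0, 176.0], 0.89), ([350.9, 252.6], 0.66), ([304.9, 153.5], 0.57)]
[[235.00351581 178.62496427]
 [234.41059939 173.22771416]]
426.0
```

View pics/over.png

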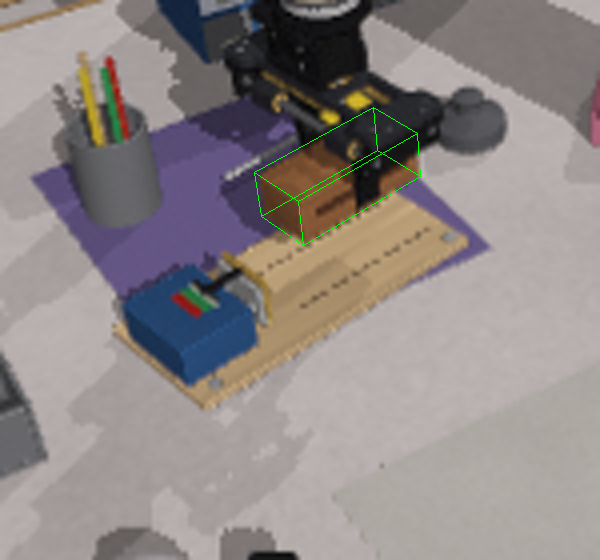

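The predicted box (green) fits the held clapper within about a pixel. It hangs over the bed between the black lines, clear of the brass plate at (255,285). Lower it onto the bed.

Request:
play_rows(
  moves=[
    [[-1,-1,25,0,0,-0.003],[0,0,20,0,0,0],[0,0,9,0,0,0],[0,0,3,0,0,0],[0,0,0,0,0,0]],
  ],
)

```text
time_s: 15.2
position: [0.4978, -0.2595, 0.0056]
tcp_rot: [[-0.972, -0.234, -0.0], [-0.234, 0.972, 0.0], [0.0, 0.0, -1.0]]
force: [1.4, 0.5, -2.1]
opening: 0.642
grasp_force: 30.0
```

```bash
cat >> h.py <<'E'
def jig():
    s=bot.read_state();d=np.array(s["position"][:2])-[.560,-.2438];c,n=np.cos(.234),np.sin(.234)
    f=np.array(s["force"])
    print("jig x,y mm",(np.array([c*d[0]+n*d[1],-n*d[0]+c*d[1]])*1000).round(1),"z",round(s["position"][2],4),"Fjig",[round(c*f[0]+n*f[1],1),round(-n*f[0]+c*f[1],1),round(f[2],1)],"M",np.round(s["moment"],2))
E
python3 -c "
from h import *
jig();goto(.5,-.25,.003,103.4)"
```

```text
jig x,y mm [-64.2  -0.9] z 0.0056 Fjig [np.float64(1.5), np.float64(0.2), np.float64(-2.1)] M [ 0.05 -0.    0.06]
t 15.2 pos [ 0.4978 -0.2595  0.0056] shift [-4.4  8.7  2.6] rz 0.002 yang 103.5 tilt [-0.0001  0.0001] F [ 1.4  0.5 -2.1] open 0.6420951014106661 grip 29.999113739468157 q6 -142.47208709501626
```

Request:
play_rows(
  moves=[
    [[0,1,2,0,0,0],[0,0,1.5,0,0,0],[0,0,0,0,0,0],[0,0,0,0,0,0]],
  ],
)

```text
time_s: 15.6
position: [0.4979, -0.2588, 0.0029]
tcp_rot: [[-0.972, -0.234, 0.001], [-0.234, 0.972, -0.001], [-0.001, -0.001, -1.0]]
force: [-0.7, 0.3, 3.1]
opening: 0.641
grasp_force: 30.0
```

```bash
python3 -c "
from h import *
jig()"
```

```text
jig x,y mm [-63.9  -0.2] z 0.0029 Fjig [np.float64(-0.6), np.float64(0.5), np.float64(3.1)] M [ 0.21  0.05 -0.02]
```

It is on the bed. Slide it toward the plate.

Request:
play_rows(
  moves=[
    [[-10,0,0,0,0,0],[-12,0,0,0,0,0],[-9,0,0,0,0,0],[-4,0,0,0,0,0],[0,0,0,0,0,0]],
  ],
)

```text
time_s: 16.1
position: [0.5325, -0.2504, 0.0029]
tcp_rot: [[-0.972, -0.235, 0.001], [-0.235, 0.972, -0.001], [-0.0, -0.001, -1.0]]
force: [-1.8, 0.4, 6.0]
opening: 0.642
grasp_force: 30.0
```

```bash
python3 -c "
from h import *
jig()"
```

```text
jig x,y mm [-28.3  -0.1] z 0.0029 Fjig [np.float64(-1.6), np.float64(0.8), np.float64(6.0)] M [0.16 0.36 0.13]
```

Request:
play_rows(
  moves=[
    [[-4,0,0,0,0,0],[-3,0,0,0,0,0],[0,0,0,0,0,0],[0,0,0,0,0,0]],
  ],
)

```text
time_s: 16.5
position: [0.5369, -0.249, 0.0029]
tcp_rot: [[-0.972, -0.235, -0.003], [-0.235, 0.972, -0.0], [0.003, 0.0, -1.0]]
force: [-8.1, -1.8, 8.2]
opening: 0.637
grasp_force: 30.0
```

```bash
python3 -c "
from h import *
jig()"
```

```text
jig x,y mm [-23.7   0.3] z 0.0029 Fjig [np.float64(-8.3), np.float64(0.2), np.float64(8.2)] M [-0.53  1.09 -0.18]
```

Request:
play_rows(
  moves=[
    [[-3,0,-0.5,0,0,0],[-3,0,0,0,0,0],[-2,0,0,0,0,0],[0,0,0,0,0,0],[0,0,0,0,0,0]],
  ],
)

```text
time_s: 17.0
position: [0.5428, -0.2473, 0.0029]
tcp_rot: [[-0.972, -0.234, -0.007], [-0.234, 0.972, 0.0], [0.006, 0.002, -1.0]]
force: [-10.9, -4.5, 7.7]
opening: 0.642
grasp_force: 30.0
```

```bash
python3 -c "
from h import *
jig();goto(.5,-.25,.003,103.4)"
```

```text
jig x,y mm [-17.6   0.6] z 0.0029 Fjig [np.float64(-11.7), np.float64(-1.8), np.float64(7.7)] M [-0.95  1.63 -0.42]
t 17.0 pos [ 0.5428 -0.2473  0.0029] shift [42.2  7.4  0.2] rz 0.002 yang 103.5 tilt [-0.0066  0.0004] F [-10.9  -4.5   7.7] open 0.6424206656649574 grip 30.020084870047867 q6 -138.4390068642409
```

Request:
play_rows(
  moves=[
    [[-2,0,0,0,-0.006,0],[0,0,0,0,0,0],[0,0,0,0,0,0],[0,0,0,0,0,0],[0,0,0,0,0,0]],
  ],
)

```text
time_s: 17.5
position: [0.5439, -0.247, 0.0029]
tcp_rot: [[-0.972, -0.234, -0.002], [-0.234, 0.972, 0.002], [0.002, 0.002, -1.0]]
force: [-13.5, -6.1, 8.9]
opening: 0.642
grasp_force: 30.0
```

Run:
```python
from h import *
jig();goto(.5,-.25,.003,103.4)
T=bot.capture("top");C=bot.capture("scene")
a=cv2.resize(T["image"][125:225,310:400],None,fx=4,fy=4,interpolation=2)
b=cv2.resize(C["image"][165:240,170:270],(400,400*3//4),interpolation=2)
W=np.zeros((400,780,3),np.uint8);W[:,:360]=a;W[:300,370:770]=b
cv2.imwrite("pics/last.png",W)
```

```text
jig x,y mm [-16.4   0.6] z 0.0029 Fjig [np.float64(-14.5), np.float64(-2.8), np.float64(8.9)] M [-1.26  2.17 -0.47]
t 17.5 pos [ 0.5439 -0.247   0.0029] shift [43.3  7.4 -0. ] rz 0.003 yang 103.5 tilt [-0.0023  0.0019] F [-13.5  -6.1   8.9] open 0.6415647046968529 grip 30.027522845193744 q6 -138.70738972527394
```

View pics/last.png

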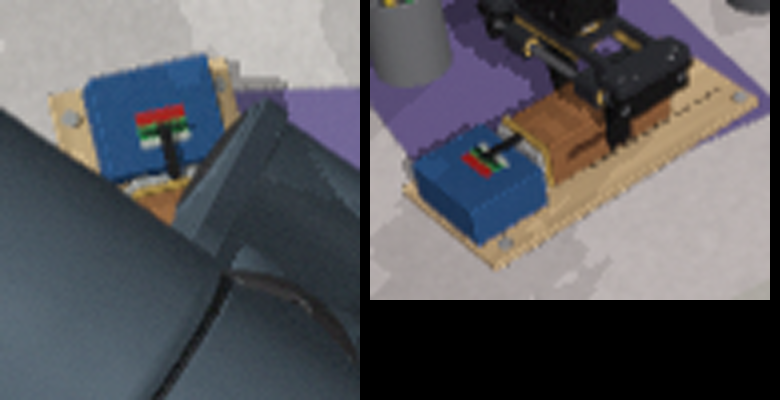

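The pointer's tip stands in the green (left panel, about (165,125), below the red band). The brown clapper is square between the lines and against the plate. I'll check the tip's place in the green numerically.

Run:
```python
from h import *
for n in("top","scene"):
    P=bot.capture(n);print(n)
    for y in(-.012,-.009,-.003,0,.003,.009,.012):
        xs=np.arange(.06,.120,.0025)
        q=proj(P,place(np.array([[x,y,.051] for x in xs]),(.560,-.2438,.234))).astype(np.float32)
        v=cv2.remap(P["image"],q[:,0].reshape(1,-1),q[:,1].reshape(1,-1),1)[0].astype(int)
        def k(c):
            b,g,r=c
            return 'K' if max(c)<60 else 'R' if r>1.5*g and r>1.4*b else 'G' if g>1.15*r and g>1.15*b else 'B' if b>1.3*r and b>1.2*g else 'W' if min(c)>120 else '-'
        print(f"{y:6}",''.join(map(k,v)))
```

```text
top
-0.012 W-BBBBBBB-WGGGGRRRR-BBBB
-0.009 --BBBBBBB--GGGG-RRR-BBBB
-0.003 KKKKKKKKKKKKKKKRRRRBBBBB
     0 KKKKKKKKKKKKKKKRRRR-BBBB
 0.003 -KKKBBBBB--GKKG-RRR-BBBB
 0.009 W-BBBBBBBWWGGGG-RRR-BBBB
 0.012 W-BBBBBBB-WGGGG-RRR-BBBB
scene
-0.012 ---BBBBBB--GKG-RRR-BBBBB
-0.009 ----BBKBB---KK-RRRRBBBBB
-0.003 KKKKKKKKKKKKKK-RRRRBBBBB
     0 KKKKKKKKKKKKKK-RRRRBBBBB
 0.003 ---BBBBB---KKG-RRRRBBBBB
 0.009 W--BBBBB-W-GGG-RRRRBBBBB
 0.012 W--BBBBBBWGGGGGRRRRBBBBB
```

The indicator bar is at about the middle of the green: the scale runs white 9–10, green 11–14, red 15–18 and the bar sits at 12–13. Arm position and force also give a travel of about 9–11 mm. I'll hold briefly, check it is steady and hand in.

Request:
play_rows(
  moves=[
    [[0,0,0,0,0,0],[0,0,0,0,0,0],[0,0,0,0,0,0],[0,0,0,0,0,0],[0,0,0,0,0,0]],
  ],
)

```text
time_s: 18.2
position: [0.5439, -0.247, 0.0029]
tcp_rot: [[-0.972, -0.234, -0.002], [-0.234, 0.972, 0.002], [0.002, 0.002, -1.0]]
force: [-12.4, -5.5, 9.1]
opening: 0.636
grasp_force: 30.0
```

```bash
python3 -c "
from h import *
jig();print(bot.hand_in())"
```

```text
jig x,y mm [-16.5   0.6] z 0.0029 Fjig [np.float64(-13.3), np.float64(-2.4), np.float64(9.1)] M [-1.21  2.11 -0.49]
the job is handed in; nothing more can be done
None
```

I turned the cap anticlockwise to its open stop, then laid the clapper flat on the bed and pressed it squarely against the brass plate; I handed the job in at 18 s with the pointer in the green (about 10 mm of travel) and the arm still holding a steady push.

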